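Unload a wire winder with a fold-out crank and set the bobbin on the scale

TASK

The wound bobbin on the wire winder is locked on its spindle by a brass keeper: swing the folded red crank handle up and out, and only then crank counterclockwise (seen from above) to the stop, so that the keeper is fully withdrawn. Fold the handle back down flat, then slide the bobbin up off the spindle and stand it upright in the middle of the weighing plate of the pocket scale, setting it down without dropping it. Leave the crank at its stop and the other things on the bench where they are.

Things in the scene. Friction and masses are not known exactly. Their poses are not given: they have to be found in the camera images.
- winder: Bench wire winder, fixed to the bench: dark steel bed 230 x 70 x 10 mm (x -65 to 165, y +-35 in its own frame) with a green gear housing 100 x 64 mm, top 80 mm above the bench (x -60 to 40), and an upright spindle at x = 125. Origin on the bench top directly under the crank axis; own x axis points from the crank to the spindle, z up. The crank stands on the housing, and the bobbin on a steel boss (36 mm diameter, top 22 mm above the bench) round the spindle.
- crank_axis (a point): Point on the vertical crank axis at the height of the handle's hinge pin, 115 mm above the bench.
- crank_end (a point): Centre of the handle's hinge pin at the outer end of the crank arm, 62 mm from the crank axis, 115 mm above the bench; it goes round with the crank. The arm (11 mm wide, top 104 mm above the bench) runs from here to the axis; two small steel ears, together 20 mm wide, flank the pin and rise 5 mm above it.
- handle_grip (a point): Middle of the red handle barrel, on its centre line, 37 mm from the hinge pin. The barrel is 16 mm in diameter and 46 mm long (13 to 59 mm from the pin) and spins freely about its own length, so it can be held while it goes round. Folded, the handle lies level above the arm and points from crank_end to the crank axis; swung out it stands upright above crank_end.
- handle (a joint): Fold angle of the handle about the level hinge pin at crank_end (pin at right angles to the arm), rad: 0 = folded flat along the arm towards the crank axis, 1.57 = upright, against its stop. Light friction only, no latch: upright it stays when let go, but it falls back flat from well short of upright. A tight grip hardly lets it turn between the pads, so it may lag behind the gripper by some 0.3 rad: bring it right up to the stop and take a fresh grip before cranking.
- crank (a joint): Crank angle, rad, growing counterclockwise from above; stops at 0 and 7.5. Starts between 0 and 1. Resists with about 1 N at the handle, and stays where it is left. At the 7.5 stop the arm points straight away from the spindle (along the winder's own -x).
- keeper (a joint): Travel of the brass keeper, m, 0 = over the bobbin, 0.090 = fully withdrawn; driven by the crank, 0.012 m per rad.
- keeper_tip (a point): End of the keeper's two prongs (a flat fork 30 mm wide, 5 mm thick, its underside 66 mm above the bench). It reaches past the spindle at first and slides along the winder's own -x into the housing; fully withdrawn it is 50 mm from the crank axis, 75 mm short of the spindle.
- spindle_tip (a point): Top of the steel spindle, 10 mm in diameter, 88 mm above the bench.
- bobbin_center (a point): Centre, half-way up, of the bobbin of copper wire: two white flanges 52 mm in diameter, 40 mm high in all, bore 16 mm, 0.15 kg. Site z axis is the bobbin's axis. On the spindle its underside is 22 mm, its top 62 mm above the bench.
- scale_pan (a point): Middle of the weighing plate on top of the black pocket scale, 14 mm above the bench; stand the bobbin here. The scale's body is fixed, 122 x 74 mm: in this point's frame x -83 to 39, y +-37; the white plate is about 57 mm square. Its flip cover stands open, hinged at x = 42, 74 mm wide and 125 mm long, leaning back (towards +x) 22 degrees from upright, its top about 130 mm above the bench.
- orange_jar: Orange jar with black cap, 46 mm diameter, 62 mm high, loose, origin at its underside; leave it alone.
- blue_jar: Dark blue jar with white cap, 40 mm diameter, 54 mm high, loose, origin at its underside; leave it alone.
- tape: Roll of masking tape lying flat, 100 mm diameter, 25 mm high, loose; leave it alone.
- pliers: Pliers with teal handles lying flat, 170 mm long; leave alone.
- wax_block: Green wax block 50 x 90 x 24 mm; leave alone.
- eraser: Blue and white eraser 23 x 52 x 12 mm; leave alone.

How it is judged:
By the outcome, as a careful person would: the job done as asked, in the order asked, and still so for the second after the job is handed in, with the robot touching nothing.
It also fails if it takes over 72 s, if anything falls off the work surface, if the arm or the gripper's body presses on something with over 40 N, if the wrist force passes 120 N, or if a joint passes its speed limit or range.

ROBOT

A 6-joint arm with a two-finger parallel gripper is mounted at the origin on a cart in front of the work surface, level with it; the furniture and walls round the work are solid. World frame = base frame: x ahead of the robot, y to its left, z up, the work surface at z = 0. Lengths are in m, angles in degrees, forces in N, time in s.
With the tool pointing down it reaches from about 0.4 to 0.825 m from the base axis. Payload 7 kg.
Tool frame: the origin (TCP) lies midway between the tips of the shut fingers; the grasp point (between the pads) lies ctrl.tcp_to_grasp behind it (ctrl.tcp_to_grasp is the distance from the TCP to the grasp point, in m); z points along the fingers, y is the line along which they close (so a half turn about z gives the same grasp; the last joint's range is limited). The gripper opens to 88 mm and grips with 3 to 60 N. Pads are 19 mm wide; open, the fingers measure 130 mm over their backs; the gripper's body (78 mm by 193 mm) begins 47 mm behind the grasp point.
Start: joints at [-52.764, 20.546, 0.682, 0, -70.136, -16.507], TCP at [0.239, -0.631, 0.227] pointing down, gripper open.
Joint ranges: [-176.03, 176.03], [-82.01, 121.73], [-58.28, 71.71], [-173.87, 95.51], [-174.79, -0.11], [-173.66, 173.66]. Speed limits (degrees/s): [136.94, 136.94, 172.46, 180, 180, 180].

INTERFACE

Orientations are given as [roll, pitch, yaw] about the fixed x, y, z axes, in that order (R = Rz(yaw) Ry(pitch) Rx(roll)).
In Python, from plant import ctrl, imaging, close_job gives the robot as it stands.
- The arm moves only by the shell command python3 -m crank 'ROWS'. ROWS is JSON, a list of rows, each a list of 3 entries, a list of its own where there are three numbers: the shift along the world's x, y, z in m, then the turn, a rotation vector about the world's x, y, z in degrees, then the opening, from -1 (shut) to 1 (fully open), so that 0 is half open. A call has 1 to 12 rows; each row shifts and turns the commanded pose from where the row before left it; what a row does not reach is not made up. A row lasts 1/10 s, in which the tool goes at most 50 mm and 8.59 degrees, less where a joint would pass 70% of its speed; a pose out of reach is approached as far as the arm can. A call is refused whole if a number of a shift passes 0.05 or a number of a turn 8.59, either way. A call with a gripper value outside its range is refused whole. The fingers move at their own pace and stop on an object; the grip force is fixed at half the most. Time passes only in rows, so rows that do not move let the fingers close. It gives the time, the measured TCP pose, the force, the opening and the grip force at its end, in the units of the state.
- ctrl.get_obs(): the state, without advancing time (a new reading comes with each control period).
- imaging.snapshot(name): name is "scene" or "top"; returns (picture, depth): 384x512x3 uint8, blue, green, red; 384x512 float32, m along the optical axis (not along the pixel's ray), 0 where there is no reading.
- imaging.camera_model(name): a dict with "mtx" (3x3 intrinsics, pixels), "R" (3x3) and "t" (3): a world point X has camera coordinates R X + t. Camera axes: x right, y down, z forward; pixel columns grow to the right and rows downward; lengths in m; the calibration is good to about 2 mm. A picture is of the moment at which its call begins. camera_model takes no time and is no camera call.
- close_job(): hands the job in; it is judged then, once.
The state is a dict: "clock": time; "joint_pos": joint angles; "qvel": joint speeds; "tau": joint torques, N m; "tool_pos": TCP position; "orientation": TCP orientation; "force": force on the tool from outside, world axes, zero at the start; "moment": the same for the moment, N m; "opening": finger opening in m; "gripper_force": force on a finger pad.
Only numpy, scipy, OpenCV 4.12 (cv2) and the standard library are available. Lean on these libraries where they do the work, as an engineer would, in place of code of your own. Each camera call takes 0.05 s, during which the arm holds its last target. There are 200 camera calls.

## Working session

There is one attempt and no reset: what is moved stays moved. The work goes in short steps, Python scripts to look and compute and a shell command to move; the robot and the scene stay as the last step left them, time stands still between calls to the robot, and variables do not carry over. Pictures are saved under pics/ and viewed, at most 10 in all, crops included, and the job is handed in when it is done.

```bash
ls; mkdir -p pics; python3 - <<'E'
from plant import ctrl, imaging
import cv2,numpy as np
o=ctrl.get_obs();print(o,ctrl.tcp_to_grasp)
for n in("scene","top"):
    p,d=imaging.snapshot(n);cv2.imwrite(f"pics/{n}0.png",p);np.save(f"pics/{n}0.npy",d)
    m=imaging.camera_model(n);print(n,m["mtx"].tolist(),(-m["R"].T@m["t"]).round(3),m["R"].round(3).tolist())
E
```

```text
pics
{'clock': 0.0, 'joint_pos': array([-5.27628565e+01,  2.05922531e+01,  6.33706404e-01, -2.00238342e-02,
       -7.01376904e+01, -1.65079914e+01]), 'qvel': array([ 0.04627113,  0.01611866, -0.09740728,  0.00749172, -0.10714628,
        0.02789836]), 'tau': array([-5.42303678e-04, -5.82724357e+01,  2.93059194e+01,  6.99701786e+00,
        7.06247418e-03, -1.53426822e-04]), 'tool_pos': array([ 0.23872179, -0.63084032,  0.22561327]), 'orientation': array([ 1.79902381e+02, -9.30060464e-03, -1.59277659e+02]), 'force': array([ 1.13157748, -0.50616146,  0.49954969]), 'moment': array([-0.0329092 ,  0.00730361,  0.02450031]), 'gripper_force': 0.0, 'opening': 0.08738147090475024} 0.0188
scene [[471.6358456652442, 0.0, 263.6927453087809], [0.0, 471.6358456652442, 181.97590505785914], [0.0, 0.0, 1.0]] [-0.077  0.654  0.982] [[-0.667, -0.745, -0.001], [-0.524, 0.47, -0.71], [0.53, -0.473, -0.704]]
top [[486.26701537295787, 0.0, 254.14514052641874], [0.0, 486.26701537295787, 190.97412377937428], [0.0, 0.0, 1.0]] [0.403 0.05  1.615] [[0.015, -1.0, 0.007], [-0.994, -0.016, -0.107], [0.107, -0.005, -0.994]]
```

View pics/scene0.png

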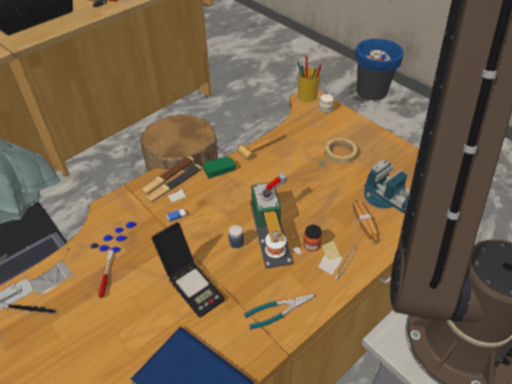

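View pics/top0.png

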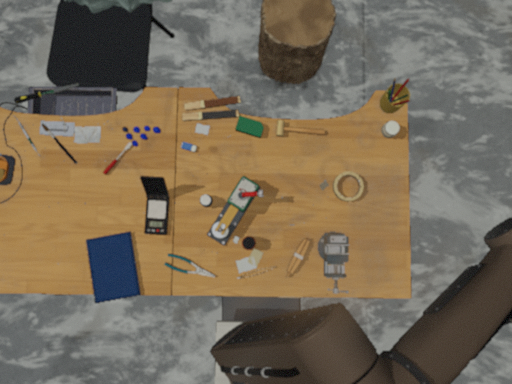

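The scene view shows the winder (housing near (265,205), bobbin (275,245), red handle (273,183)) and the scale plate (192,283). In the top view the bobbin is near (220,230), the handle (250,194) and the plate (157,210).

```bash
cat > h.py <<'E'
import numpy as np,cv2
from plant import ctrl,imaging
def cast(n,uv,z):
    m=imaging.camera_model(n);R,t=np.array(m["R"]),np.array(m["t"])
    uv=np.atleast_2d(np.array(uv,float));r=np.c_[uv,np.ones(len(uv))]@np.linalg.inv(m["mtx"]).T@R
    c=-R.T@t;return c+r*((z-c[2])/r[:,2])[:,None]
def proj(n,X):
    m=imaging.camera_model(n);q=m["mtx"]@(m["R"]@np.array(X,float)+m["t"]);return q[:2]/q[2]
def cloud(n,d):
    m=imaging.camera_model(n);R,t=np.array(m["R"]),np.array(m["t"])
    v,u=np.mgrid[:384,:512];r=np.stack([u,v,np.ones_like(u)],-1)@np.linalg.inv(m["mtx"]).T
    return (r*d[...,None]-t)@R
def hsv(p):return cv2.cvtColor(p,cv2.COLOR_BGR2HSV)
def crop(p,x,y,w,h,s,f):cv2.imwrite(f,cv2.resize(p[y:y+h,x:x+w],None,fx=s,fy=s,interpolation=cv2.INTER_CUBIC))
E
python3 - <<'E'
from h import *
a=cv2.imread("pics/scene0.png");b=cv2.imread("pics/top0.png")
A=cv2.resize(a[160:320,150:350],(800,600)[:2] and (750,600),interpolation=cv2.INTER_CUBIC)
cv2.imwrite("pics/sc0.png",A)
crop(b,135,165,150,90,5,"pics/tc0.png")
for n,p in(("scene",a),("top",b)):
    d=np.load(f"pics/{n}0.npy");C=cloud(n,d);H=hsv(p)
    for nm,lo,hi in(("red",(0,170,90),(6,255,255)),("red2",(174,170,90),(180,255,255)),("green",(50,60,30),(90,255,200)),("white",(0,0,190),(180,50,255)),("brass",(15,150,150),(30,255,255))):
        m=cv2.inRange(H,lo,hi);k,l,s,c=cv2.connectedComponentsWithStats(m)
        for i in range(1,k):
            q=C[l==i]
            if s[i,4]>=12:
                mm=np.median(q,0)
                if .2<mm[0]<1 and abs(mm[1])<.5 and s[i,4]<3000:print(n,nm,s[i].tolist(),c[i].round(1),mm.round(3),np.ptp(q,axis=0).round(3))
E
```

```text
scene red [267, 177, 13, 13, 69] [272.8 183.2] [0.552 0.061 0.121] [0.012 0.044 0.015]
scene green [301, 66, 3, 11, 16] [301.9  70.6] [ 0.882 -0.376  0.127] [0.009 0.016 0.044]
scene green [203, 157, 32, 21, 448] [218.4 166.1] [0.784 0.065 0.025] [0.904 0.638 0.98 ]
scene green [252, 186, 28, 41, 306] [261.9 211.1] [0.533 0.114 0.064] [0.689 0.579 0.974]
scene white [321, 95, 12, 7, 65] [326.5  97.6] [ 0.788 -0.407  0.049] [0.044 0.039 0.009]
scene white [169, 190, 16, 11, 91] [176.4 195.6] [0.785 0.22  0.003] [0.031 0.045 0.01 ]
scene white [180, 210, 5, 5, 20] [182.  211.8] [0.716 0.247 0.013] [0.018 0.012 0.006]
scene white [229, 226, 12, 9, 79] [234.8 229.9] [0.542 0.2   0.055] [0.029 0.028 0.007]
scene white [266, 235, 19, 14, 125] [273.8 242.9] [0.437 0.161 0.063] [0.544 0.518 0.929]
scene white [295, 248, 5, 5, 18] [297.3 250.2] [0.415 0.099 0.004] [0.501 0.562 0.984]
scene white [268, 253, 11, 4, 17] [273.  255.1] [0.433 0.168 0.027] [0.025 0.016 0.009]
scene white [319, 256, 22, 18, 226] [329.6 264.1] [0.33  0.07  0.004] [0.434 0.623 0.984]
scene white [182, 271, 25, 24, 279
[... 507 characters left out ...]

scene brass [362, 219, 15, 21, 165] [370.  227.3] [ 0.333 -0.087  0.022] [0.064 0.048 0.028]
scene brass [341, 252, 11, 18, 29] [345.9 261. ] [0.312 0.03  0.   ] [0.017 0.057 0.007]
top red [395, 84, 10, 12, 20] [399.5  89.5] [ 0.907 -0.425  0.087] [0.015 0.01  0.073]
top red [243, 191, 14, 6, 46] [249.5 193.9] [0.554 0.055 0.122] [0.015 0.04  0.05 ]
top green [389, 91, 2, 8, 12] [389.3  93.8] [ 0.882 -0.382  0.116] [0.005 0.018 0.065]
top green [236, 116, 27, 21, 359] [249.3 126.4] [0.79  0.062 0.025] [0.066 0.087 0.036]
top green [251, 181, 8, 9, 17] [255.7 185.4] [0.586 0.037 0.078] [0.025 0.023 0.034]
top green [228, 198, 25, 14, 60] [240.9 205. ] [0.523 0.08  0.075] [0.146 0.077 1.598]
```

View pics/sc0.png

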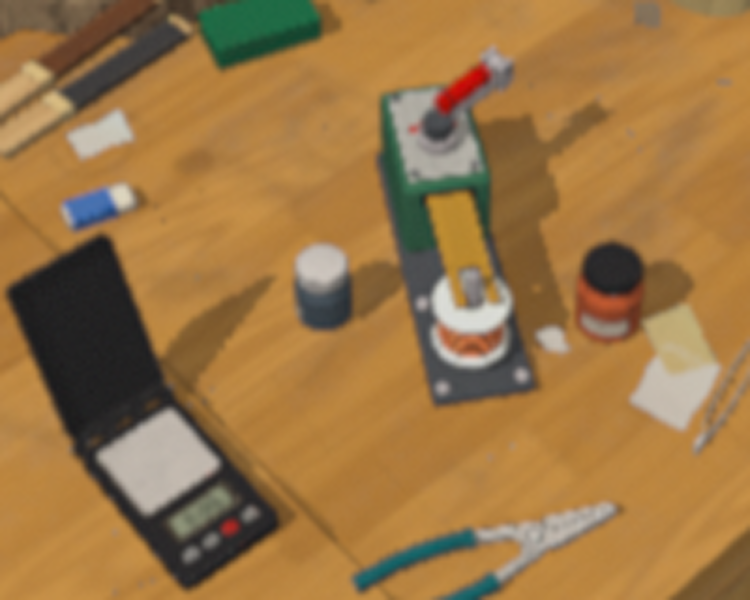

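View pics/tc0.png

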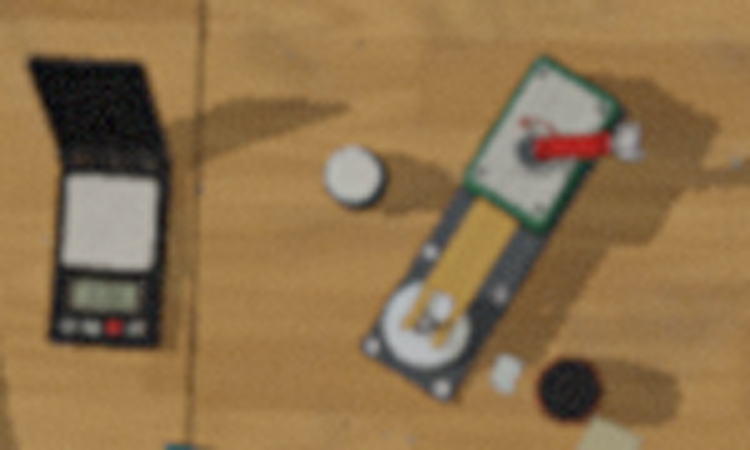

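The crops show the crank at its hub at top-crop (530,150), with the pin end at (625,142). The spindle tip is at (440,305), the bobbin flange centre at (425,325) and the plate centre at (112,222). The handle is folded flat and points away from the +y side.

```bash
python3 - <<'E'
from h import *
from scipy.optimize import least_squares
b=cv2.imread("pics/top0.png");a=cv2.imread("pics/scene0.png")
T=lambda x,y:((x+.5)/5-.5+135,(y+.5)/5-.5+165); S=lambda x,y:((x+.5)/3.75-.5+150,(y+.5)/3.75-.5+160)
for nm,t,s,z in(("hub",(530,150),(437,122),.118),("end",(627,142),(497,68),.116),("spin",(440,303),(470,272),.088),("bobtop",(425,326),(471,302),.062),("plate",(112,222),(158,462),.014)):
    print(nm,cast("top",T(*t),z).round(4),cast("scene",S(*s),z).round(4))
# flange ellipse, plate rects, bed outline corners
print("bed far corners/near corners top", cast("top",[T(543,57),T(622,108)],.08).round(4).tolist(),cast("top",[T(362,347),T(452,402)],.01).round(4).tolist())
print("scene near bed",cast("scene",[S(435,405),S(537,386)],.01).round(4).tolist())
for n,p in(("top",b),("scene",a)):
    H=hsv(p);m=cv2.inRange(H,(0,0,140),(180,60,255));k,l,s,c=cv2.connectedComponentsWithStats(m)
    for i in range(1,k):
        if 100<s[i,4]<900:
            cn=cv2.findContours((l==i).astype(np.uint8),0,2)[0][0];r=cv2.minAreaRect(cn);w=cast(n,cv2.boxPoints(r),.014)
            ctr=cast(n,r[0],.014)[0]
            if abs(ctr[1])<.45 and .3<ctr[0]<.7:print(n,s[i].tolist(),r,ctr.round(4),w[:,:2].round(3).tolist())
E
```

```text
hub [[0.5524 0.0843 0.118 ]] [[0.5416 0.0931 0.118 ]]
end [[0.5585 0.0243 0.116 ]] [[0.554  0.0252 0.116 ]]
spin [[0.4582 0.1396 0.088 ]] [[0.4483 0.1483 0.088 ]]
bobtop [[0.4444 0.1503 0.062 ]] [[0.4445 0.1503 0.062 ]]
plate [[0.5108 0.361  0.014 ]] [[0.5105 0.3611 0.014 ]]
bed far corners/near corners top [[0.6159, 0.0779, 0.08], [0.584, 0.0272, 0.08]] [[0.4314, 0.1947, 0.01], [0.3964, 0.1349, 0.01]]
scene near bed [[0.4269, 0.1979, 0.01], [0.3928, 0.1372, 0.01]]
top [231, 180, 24, 27, 295] ((242.5225067138672, 192.76405334472656), (16.111968994140625, 26.181949615478516), 32.0053825378418) [0.569  0.0804 0.014 ] [[0.546, 0.125], [0.62, 0.081], [0.592, 0.035], [0.518, 0.08]]
top [148, 200, 18, 19, 301] ((156.64356994628906, 209.06436157226562), (17.214143753051758, 17.51265525817871), 5.710593223571777) [0.5106 0.3622 0.014 ] [[0.484, 0.392], [0.542, 0.389], [0.537, 0.332], [0.479, 0.336]]
top [212, 222, 16, 16, 118] ((218.6807861328125, 230.6961669921875), (15.962453842163086, 12.892751693725586), 37.87498474121094) [0.4427 0.1564 0.014 ] [[0.442, 0.19], [0.475, 0.165], [0.444, 0.
[... 1043 characters left out ...]
, 0.129], [0.464, 0.091], [0.415, 0.145]]
scene [319, 255, 23, 19, 243] ((329.4000244140625, 262.20001220703125), (16.994115829467773, 18.782970428466797), 26.56505012512207) [0.3309 0.0708 0.014 ] [[0.341, 0.103], [0.362, 0.049], [0.321, 0.038], [0.301, 0.091]]
scene [176, 269, 32, 28, 491] ((191.92306518554688, 282.3846130371094), (20.52390480041504, 25.51620864868164), 56.30992889404297) [0.5113 0.3601 0.014 ] [[0.541, 0.387], [0.54, 0.325], [0.482, 0.333], [0.484, 0.394]]
scene [277, 295, 37, 19, 223] ((296.09613037109375, 303.98077392578125), (12.943663597106934, 36.67371368408203), 78.69007110595703) [0.3028 0.2149 0.014 ] [[0.338, 0.243], [0.295, 0.167], [0.268, 0.187], [0.31, 0.261]]
```

```bash
python3 -m crank '[[[0.02,0.043,0.006],[0,0,6.2],0.2],[[0.02,0.043,0.006],[0,0,6.2],0.2],[[0.02,0.043,0.006],[0,0,6.2],0.2],[[0.02,0.043,0.006],[0,0,6.2],0.2],[[0.02,0.043,0.006],[0,0,6.2],0.2],[[0.02,0.043,0.006],[0,0,6.2],0.2],[[0.02,0.043,0.006],[0,0,6.2],0.2],[[0.02,0.043,0.006],[0,0,6.2],0.2],[[0.02,0.043,0.006],[0,0,6.2],0.2],[[0.02,0.043,0.006],[0,0,6.2],0.2],[[0.02,0.043,0],[0,0,6.2],0.2],[[0.02,0.043,0],[0,0,6.2],0.2]]'
python3 -m crank '[[[0.02,0.043,-0.01],[0,0,0],0],[[0.02,0.043,-0.01],[0,0,0],0],[[0.02,0.043,-0.01],[0,0,0],0],[[0.02,0.03,-0.01],[0,0,0],0],[[0,0,0],[0,0,0],0],[[0,0,0],[0,0,0],0]]'
python3 - <<'E'
from h import *
print(ctrl.get_obs()["joint_pos"])
print(cast("top",[248.6,242.6],.062))
E
```

```text
clock: 1.3
tool_pos: [0.4792, -0.1133, 0.2868]
orientation: [-180.0, 0.0, -84.6]
force: [1.2, -0.7, 0.2]
opening: 0.0527
gripper_force: 0.0
clock: 1.9
tool_pos: [0.5586, 0.0443, 0.2455]
orientation: [179.9, -0.0, -84.8]
force: [-0.2, 0.8, 0.2]
opening: 0.0439
gripper_force: 0.0
[ 2.45470398e+01  9.16033276e+00 -1.22386825e+01 -5.71698243e-03
 -6.87309560e+01 -1.93313117e+01]
[[0.40526749 0.05738245 0.062     ]]
```

```bash
python3 -m crank '[[[-0.0025,0.007,-0.03],[0,0,0],0],[[-0.0025,0.0065,-0.03],[0,0,0],0],[[0,0,-0.03],[0,0,0],0],[[0,0,-0.03],[0,0,0],0],[[0,0,-0.015],[0,0,0],0],[[0,0,-0.0125],[0,0,0],0],[[0,0,0],[0,0,0],-0.5],[[0,0,0],[0,0,0],-1],[[0,0,0],[0,0,0],-1],[[0,0,0],[0,0,0],-1],[[0,0,0],[0,0,0],-1],[[0,0,0],[0,0,0],-1]]'
python3 - <<'E'
from h import *
print(ctrl.get_obs())
E
```

```text
clock: 3.1
tool_pos: [0.5548, 0.0574, 0.0999]
orientation: [-179.9, 0.0, -84.9]
force: [2.2, -0.8, 3.1]
opening: 0.0154
gripper_force: 30.0
{'clock': 3.1, 'joint_pos': array([ 2.60365208e+01,  1.62332017e+01, -2.38554260e+01,  4.20618497e-02,
       -4.97961609e+01, -2.09212712e+01]), 'qvel': array([ 0.02336555,  0.10613402,  0.08415287, -0.03519072, -0.06269318,
        0.08324582]), 'tau': array([  0.92499744, -45.34222841,  21.94963038,   4.56069767,
        -0.47880068,   0.08342114]), 'tool_pos': array([0.55483764, 0.05735102, 0.09993755]), 'orientation': array([-1.79880901e+02,  1.10796600e-02, -8.48576199e+01]), 'force': array([ 2.24071067, -0.79679813,  3.06061713]), 'moment': array([-0.45851767, -0.68086662, -0.08827184]), 'gripper_force': 30.01702219247818, 'opening': 0.015360634959620065}
```

```bash
python3 - <<'E'
import numpy as np
u,z=.0345,-.0151;p=None
for k in range(0,13):
    t=np.radians(8.5*k);q=np.array([u*np.cos(t)-z*np.sin(t),u*np.sin(t)+z*np.cos(t)])
    if p is not None:
        d=q-p;print(k,(d[0]*np.cos(np.radians(95))).round(4),(d[0]*np.sin(np.radians(95))).round(4),d[1].round(4))
    p=q
E
```

```text
1 -0.0002 0.0018 0.0053
2 -0.0001 0.0011 0.0055
3 -0.0 0.0002 0.0056
4 0.0001 -0.0006 0.0056
5 0.0001 -0.0014 0.0054
6 0.0002 -0.0022 0.0051
7 0.0003 -0.0029 0.0048
8 0.0003 -0.0036 0.0043
9 0.0004 -0.0042 0.0037
10 0.0004 -0.0047 0.003
11 0.0004 -0.0051 0.0023
12 0.0005 -0.0053 0.0015
```

```bash
python3 -m crank '[[[-0.0002,0.0018,0.0053],[8.47,0.74,0],-1],[[-0.0001,0.0011,0.0055],[8.47,0.74,0],-1],[[0,0.0002,0.0056],[8.47,0.74,0],-1],[[0.0001,-0.0006,0.0056],[8.47,0.74,0],-1],[[0.0001,-0.0014,0.0054],[8.47,0.74,0],-1],[[0,0,0],[0,0,0],-1],[[0,0,0],[0,0,0],-1]]'
python3 - <<'E'
from h import *
o=ctrl.get_obs();print(o["joint_pos"].round(1),o["moment"])
E
```

```text
clock: 3.8
tool_pos: [0.5547, 0.0569, 0.1265]
orientation: [-179.9, 42.6, -85.1]
force: [0.6, -2.5, 4.5]
opening: 0.0154
gripper_force: 30.0
[ -5.8  24.7  -4.3 -43.4 -75.6  27.6] [-1.96091744 -0.28806122 -0.30123538]
```

```bash
python3 -m crank '[[[0.0002,-0.0022,0.0051],[8.47,0.74,0],-1],[[0.0003,-0.0029,0.0048],[8.47,0.74,0],-1],[[0.0003,-0.0036,0.0043],[8.47,0.74,0],-1],[[0.0004,-0.0042,0.0037],[8.47,0.74,0],-1],[[0,0,0],[0,0,0],-1]]'
python3 - <<'E'
from h import *
o=ctrl.get_obs();print(o["joint_pos"].round(1),o["moment"])
E
```

```text
clock: 4.3
tool_pos: [0.5532, 0.045, 0.1418]
orientation: [178.0, 77.5, -87.1]
force: [-0.4, -1.6, 9.3]
opening: 0.0153
gripper_force: 30.0
[ -21.4   42.2    4.1  -63.3 -102.    43.5] [-0.62710091  0.18931893  0.17866884]
```

```bash
python3 -m crank '[[[0.0004,-0.0047,0.004],[8.47,0.74,0],-1],[[0.0004,-0.0051,0.004],[8.47,0.74,0],-1],[[0.0003,-0.004,0.001],[3,0.26,0],-1],[[0.0003,-0.004,0],[0,0,0],-1],[[0,0,0],[0,0,0],-1]]'
python3 - <<'E'
from h import *
o=ctrl.get_obs();print(o["joint_pos"].round(1),o["moment"])
p,d=imaging.snapshot("scene");crop(p,200,140,130,100,5,"pics/sc1.png")
E
```

```text
clock: 4.8
tool_pos: [0.5566, 0.033, 0.1498]
orientation: [3.1, 83.3, 98.1]
force: [-3.1, 34.3, -15.0]
opening: 0.0153
gripper_force: 30.0
[ -25.2   52.8    7.8  -72.6 -115.8   46.8] [-10.27024388  -0.77800168  -0.0131602 ]
```

View pics/sc1.png

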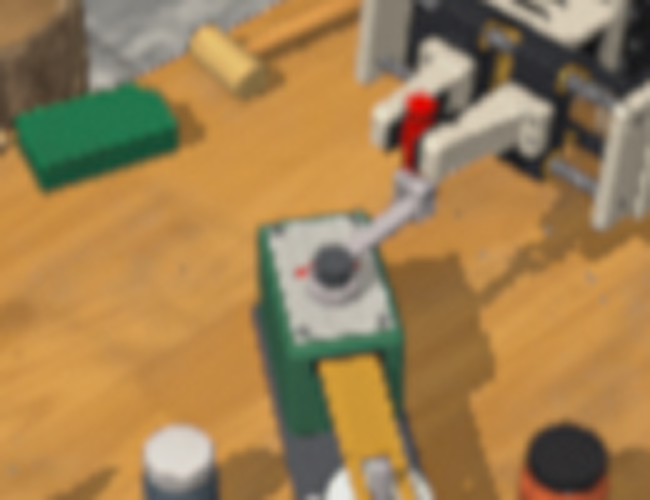

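The handle stands upright in the fingers (crop (418,130)) against its stop; 34 N confirms contact. Release and back away.

```bash
python3 -m crank '[[[0,0.004,0],[0,0,0],-1],[[0,0,0],[0,0,0],-0.3],[[0,0,0],[0,0,0],0],[[0,0,0],[0,0,0],0],[[0,-0.01,0],[0,0,0],0],[[0,-0.02,0],[0,0,0],0],[[0,-0.03,0],[0,0,0],0],[[0,-0.03,0.01],[0,0,0],0],[[0,-0.02,0.03],[0,0,0],0],[[0,0,0.04],[0,0,0],0],[[0,0,0.04],[0,0,0],0],[[0,0,0],[0,0,0],0]]'
python3 - <<'E'
from h import *
o=ctrl.get_obs();print(o["joint_pos"].round(1))
for n in("scene","top"):
    p,d=imaging.snapshot(n);C=cloud(n,d);H=hsv(p);m=cv2.inRange(H,(0,170,90),(6,255,255))
    k,l,s,c=cv2.connectedComponentsWithStats(m)
    for i in range(1,k):
        if s[i,4]>8 and 230<c[i,0]<300 and 160<c[i,1]<220:
            q=C[l==i];print(n,s[i],c[i].round(1),np.median(q,0).round(4),np.percentile(q[:,2],[5,95]))
for z in(.12,.17):print([proj(n,(.5569,.0229,z)).round(1) for n in("scene","top")])
E
```

```text
clock: 6.05
tool_pos: [0.5566, -0.0816, 0.2785]
orientation: [-5.9, 83.8, 89.0]
force: [0.0, -0.9, 0.9]
opening: 0.044
gripper_force: 0.0
[ -33.9   45.1   16.3  -75.  -126.8   32.2]
scene [281 159   5  15  62] [282.7 165.7] [0.5537 0.0252 0.1601] [0.13618416 0.17550151]
top [259 189   5   5  21] [261.2 191. ] [0.5586 0.0223 0.1738] [0.16874806 0.17869967]
[array([282.1, 175.7]), array([260.5, 193.4])]
[array([282.6, 161.6]), array([260.8, 191.7])]
```

```bash
python3 -m crank '[[[0,0,0.005],[-8.5,-0.4,0],0],[[0,0,0.005],[-8.5,-0.4,0],0],[[0,0,0],[-8.5,-0.4,0],0],[[0,0,0],[-8.5,-0.4,0],0],[[0,0,0],[-8.5,-0.4,0],0],[[0,0,0],[-8.5,-0.4,0],0],[[0,0,0],[-8.5,-0.4,0],0],[[0,0.02,0],[-8.5,-0.4,0],0],[[0,0.02,0],[-8.5,-0.4,0],0],[[0,0.02,0],[-7,-0.3,0],0],[[0,0.02,0],[0,0,0],0],[[0,0,0],[0,0,0],0]]'
cat > res.py <<'E'
import sys
from h import *
from scipy.spatial.transform import Rotation as R
o=ctrl.get_obs();print(o["joint_pos"].round(1),o["tool_pos"].round(4),o["orientation"].round(1))
print((R.from_euler("xyz",[180,0,float(sys.argv[1])],degrees=True)*R.from_euler("xyz",o["orientation"],degrees=True).inv()).as_rotvec(degrees=True).round(2))
E
python3 res.py -85
```

```text
clock: 7.35
tool_pos: [0.5558, 0.0043, 0.2829]
orientation: [177.6, 12.9, -87.2]
force: [-0.2, -1.4, 0.8]
opening: 0.0437
gripper_force: 0.0
[ 10.9  10.2  -1.8 -13.4 -78.9  -5.1] [0.5558 0.0043 0.2829] [177.6  12.9 -87.2]
[-12.72  -3.28   1.92]
```

```bash
python3 -m crank '[[[0.001,0.01,0],[-6.4,-1.6,1],0],[[0.0005,0.008,-0.02],[-6.4,-1.6,1],0],[[0,0,-0.02],[0,0,0],0],[[0,0,0],[0,0,0],0],[[0,0,0],[0,0,0],0]]'; python3 res.py -85
```

```text
clock: 7.85
tool_pos: [0.5581, 0.0185, 0.2431]
orientation: [179.9, -0.1, -85.2]
force: [-0.2, -0.4, 0.0]
opening: 0.0439
gripper_force: 0.0
[ 22.    9.  -12.8   0.1 -68.3 -17.3] [0.5581 0.0185 0.2431] [ 1.799e+02 -1.000e-01 -8.520e+01]
[ 0.08 -0.07  0.23]
```

```bash
python3 -m crank '[[[0,0.004,-0.03],[0,0,0],0],[[0,0,-0.03],[0,0,0],0],[[0,0,-0.03],[0,0,0],0],[[0,0,-0.016],[0,0,0],0],[[0,0,0],[0,0,0],-0.5],[[0,0,0],[0,0,0],-1],[[0,0,0],[0,0,0],-1],[[0,0,0],[0,0,0],-1]]'
python3 - <<'E'
import numpy as np
r=.062
for a0 in range(-85,329,12):
    a,b=np.radians([a0,min(a0+12,328.5)]);print(a0,((np.cos(b)-np.cos(a))*r).round(4),((np.sin(b)-np.sin(a))*r).round(4))
E
```

```text
clock: 8.65
tool_pos: [0.5588, 0.0235, 0.1388]
orientation: [-179.8, -0.0, -85.2]
force: [-2.0, -0.3, 0.9]
opening: 0.0168
gripper_force: 0.4
-85 0.0127 0.0025
-73 0.0119 0.0051
-61 0.0106 0.0074
-49 0.0088 0.0095
-37 0.0067 0.0111
-25 0.0042 0.0123
-13 0.0016 0.0129
-1 -0.0011 0.0129
11 -0.0038 0.0124
23 -0.0063 0.0113
35 -0.0085 0.0098
47 -0.0104 0.0078
59 -0.0117 0.0055
71 -0.0126 0.0029
83 -0.013 0.0002
95 -0.0127 -0.0025
107 -0.0119 -0.0051
119 -0.0106 -0.0074
131 -0.0088 -0.0095
143 -0.0067 -0.0111
155 -0.0042 -0.0123
167 -0.0016 -0.0129
179 0.0011 -0.0129
191 0.0038 -0.0124
203 0.0063 -0.0113
215 0.0085 -0.0098
227 0.0104 -0.0078
239 0.0117 -0.0055
251 0.0126 -0.0029
263 0.013 -0.0002
275 0.0127 0.0025
287 0.0119 0.0051
299 0.0106 0.0074
311 0.0088 0.0095
323 0.0033 0.0049
```

```bash
python3 -m crank '[[[0,0,0],[0,0,0],-1],[[0,0,0],[0,0,0],-1],[[0.0127,0.0025,0],[0,0,0],-1],[[0.0119,0.0051,0],[0,0,0],-1],[[0.0106,0.0074,0],[0,0,0],-1],[[0.0088,0.0095,0],[0,0,0],-1],[[0.0067,0.0111,0],[0,0,0],-1],[[0.0042,0.0123,0],[0,0,0],-1],[[0.0016,0.0129,0],[0,0,0],-1],[[0,0,0],[0,0,0],-1]]'; python3 res.py -85
```

```text
clock: 9.65
tool_pos: [0.6152, 0.086, 0.1386]
orientation: [-179.9, -0.0, -85.1]
force: [-1.2, -0.4, 7.4]
opening: 0.0155
gripper_force: 30.0
[ 26.   19.4 -13.3   0.1 -57.3 -21.1] [0.6152 0.086  0.1386] [-179.9   -0.   -85.1]
[0.02 0.12 0.07]
```

```bash
python3 -m crank '[[[-0.0011,0.0129,0],[0,0,0],-1],[[-0.0038,0.0124,0],[0,0,0],-1],[[-0.0063,0.0113,0],[0,0,0],-1],[[-0.0085,0.0098,0],[0,0,0],-1],[[-0.0104,0.0078,0],[0,0,0],-1],[[-0.0117,0.0055,0],[0,0,0],-1],[[-0.0126,0.0029,0],[0,0,0],-1],[[-0.013,0.0002,0],[0,0,0],-1],[[-0.0127,-0.0025,0],[0,0,0],-1],[[-0.0119,-0.0051,0],[0,0,0],-1],[[-0.0106,-0.0074,0],[0,0,0],-1],[[-0.0088,-0.0095,0],[0,0,0],-1]]'; python3 -m crank '[[[-0.0067,-0.0111,0],[0,0,0],-1],[[-0.0042,-0.0123,0],[0,0,0],-1],[[-0.0016,-0.0129,0],[0,0,0],-1],[[0.0011,-0.0129,0],[0,0,0],-1],[[0.0038,-0.0124,0],[0,0,0],-1],[[0.0063,-0.0113,0],[0,0,0],-1],[[0,0,0],[0,0,0],-1]]'
```

```text
clock: 10.85
tool_pos: [0.5039, 0.1234, 0.1386]
orientation: [-179.8, 0.0, -85.1]
force: [2.1, -0.5, 5.9]
opening: 0.0153
gripper_force: 30.0
clock: 11.55
tool_pos: [0.5029, 0.049, 0.1385]
orientation: [-179.9, -0.0, -85.2]
force: [-1.9, -0.9, 9.3]
opening: 0.0152
gripper_force: 30.0
```

```bash
python3 -m crank '[[[0.0085,-0.0098,0],[0,0,0],-1],[[0.0104,-0.0078,0],[0,0,0],-1],[[0.0117,-0.0055,0],[0,0,0],-1],[[0.0126,-0.0029,0],[0,0,0],-1],[[0.013,-0.0002,0],[0,0,0],-1],[[0.0127,0.0025,0],[0,0,0],-1],[[0.0119,0.0051,0],[0,0,0],-1],[[0.0106,0.0074,0],[0,0,0],-1],[[0,0,0],[0,0,0],-1]]'; python3 -m crank '[[[0.0088,0.0095,0],[0,0,0],-1],[[0.0035,0.005,0],[0,0,0],-1],[[0.002,0.004,0],[0,0,0],-1],[[0,0,0],[0,0,0],-1]]'; python3 res.py -85
```

```text
clock: 12.45
tool_pos: [0.5953, 0.0398, 0.1386]
orientation: [-179.8, -0.0, -85.1]
force: [-0.9, -0.4, 8.3]
opening: 0.0154
gripper_force: 30.0
clock: 12.85
tool_pos: [0.6065, 0.0544, 0.1384]
orientation: [179.9, -0.3, -85.1]
force: [-5.4, -11.9, 12.5]
opening: 0.0151
gripper_force: 30.0
[ 23.6  18.5 -14.7   0.3 -57.  -18.9] [0.6065 0.0544 0.1384] [179.9  -0.3 -85.1]
[ 0.31 -0.12  0.13]
```

```bash
python3 -m crank '[[[0.001,0.0017,0],[0,0,0],-1],[[0.001,0.0017,0],[0,0,0],-1],[[0,0,0],[0,0,0],-1],[[0,0,0],[0,0,0],-1]]'; python3 - <<'E'
from h import *
p,d=imaging.snapshot("top");crop(p,185,165,110,90,6,"pics/tc2.png")
E
```

```text
clock: 13.25
tool_pos: [0.6066, 0.0553, 0.1383]
orientation: [179.7, -0.4, -85.2]
force: [-7.7, -18.9, 14.6]
opening: 0.0154
gripper_force: 30.0
```

View pics/tc2.png

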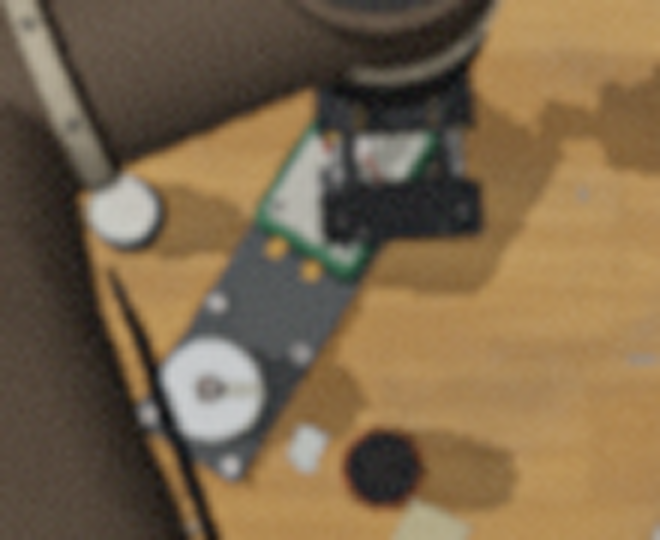

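Keeper withdrawn: only its two brass prong tips show at the housing ((277,247), (312,270)). Now I release, rise, go outside the handle and push it inward.

```bash
python3 -m crank '[[[-0.0025,-0.0042,0],[0,0,0],-1],[[0,0,0],[0,0,0],-0.4],[[0,0,0],[0,0,0],-0.2],[[0,0,0],[0,0,0],-0.2],[[0,0,0.02],[0,0,0],-0.2],[[0,0,0.02],[0,0,0],-0.2],[[0,0,0.025],[0,0,0],-0.2],[[0.02,-0.0123,0],[0,0,0],-1],[[0.02,-0.0123,0],[0,0,0],-1],[[0,0,0],[0,0,0],-1],[[0,0,0],[0,0,0],-1],[[0,0,0],[0,0,0],-1]]'; python3 - <<'E'
from h import *
for n in("scene","top"):
    p,d=imaging.snapshot(n);C=cloud(n,d);H=hsv(p);m=cv2.inRange(H,(0,170,90),(6,255,255))
    k,l,s,c=cv2.connectedComponentsWithStats(m)
    for i in range(1,k):
        if s[i,4]>8 and 230<c[i,0]<300 and 150<c[i,1]<220:
            q=C[l==i];print(n,s[i],c[i].round(1),np.median(q,0).round(4),np.percentile(q[:,2],[5,95]))
E
```

```text
clock: 14.5
tool_pos: [0.6464, 0.0321, 0.2019]
orientation: [180.0, -0.0, -85.1]
force: [-0.5, -1.3, 0.5]
opening: 0.0025
gripper_force: 0.0
scene [260 155   4  15  57] [261.5 161.9] [0.6029 0.0542 0.1589] [0.13584996 0.17608455]
```

```bash
python3 -m crank '[[[0,0,-0.026],[0,0,0],-1],[[0,0,-0.026],[0,0,0],-1],[[-0.0085,0.0052,0],[0,0,0],-1],[[-0.0085,0.0052,0],[0,0,0],-1],[[-0.0085,0.0052,0],[0,0,0],-1],[[-0.0085,0.0052,0],[0,0,0],-1],[[-0.005,0.0031,-0.002],[0,0,0],-1],[[-0.005,0.0031,-0.003],[0,0,0],-1],[[0,0,0],[0,0,0],-1],[[0,0,0],[0,0,0],-1]]'; cat > red.py <<'E'
from h import *
for n in("scene","top"):
    p,d=imaging.snapshot(n);C=cloud(n,d);H=hsv(p);m=cv2.inRange(H,(0,170,90),(6,255,255))
    k,l,s,c=cv2.connectedComponentsWithStats(m)
    for i in range(1,k):
        if s[i,4]>8 and 230<c[i,0]<300 and 150<c[i,1]<220:
            q=C[l==i];print(n,s[i],c[i].round(1),np.median(q,0).round(4),np.percentile(q[:,2],[5,95]))
E
python3 red.py
```

```text
clock: 15.6
tool_pos: [0.6029, 0.0588, 0.1454]
orientation: [-180.0, -0.0, -85.1]
force: [-1.0, -0.7, -0.3]
opening: 0.0007
gripper_force: 0.0
scene [261 175   7  14  63] [264.1 181.4] [0.5715 0.0734 0.1229] [0.11562422 0.12615653]
top [244 186   4   6  15] [244.9 187.9] [0.5723 0.071  0.1247] [0.11540381 0.24464347]
```

```bash
python3 -m crank '[[[0.005,-0.003,0.03],[0,0,0],-1],[[0,0,0.04],[0,0,8],-0.5],[[0,0,0.04],[0,0,8],0],[[0,0,0],[0,0,8],0.5],[[0,0,0],[0,0,8],0.5],[[0,0,0],[0,0,8],0.5],[[0,0,0],[0,0,8],0.5],[[0,0,0],[0,0,5.6],0.5],[[0,0,0],[0,0,0],0.5]]'; python3 res.py -31.5; python3 red.py; python3 - <<'E'
from h import *
for n in("scene","top"):
    p,d=imaging.snapshot(n);cv2.imwrite(f"pics/{n}3.png",p);m=cv2.inRange(hsv(p),(0,0,150),(180,70,255))
    m[:, :205]=0;m[:,295:]=0;k,l,s,c=cv2.connectedComponentsWithStats(m)
    for i in range(1,k):
        if s[i,4]>60:
            cn=max(cv2.findContours((l==i).astype(np.uint8),0,1)[0],key=len);e=cv2.minEnclosingCircle(cn);f=cv2.fitEllipse(cv2.convexHull(cn))
            print(n,s[i],np.round(f[0],1),np.round(f[1],1),cast(n,f[0],.062).round(4))
    print(proj(n,(.4455,.1503,.062)))
E
```

```text
clock: 16.6
tool_pos: [0.6081, 0.0555, 0.2552]
orientation: [-180.0, -0.0, -31.5]
force: [0.5, -0.1, 0.5]
opening: 0.059
gripper_force: 0.0
[ 23.5  13.5  -5.4   0.  -71.   35. ] [0.6081 0.0555 0.2552] [-180.    -0.   -31.5]
[-0.    0.04  0.01]
scene [261 175   7  14  63] [264.1 181.4] [0.5704 0.0743 0.1228] [0.11502195 0.12542448]
top [241 182   9  12  40] [244.8 187.5] [0.5723 0.0709 0.1233] [0.11823535 0.1279022 ]
scene [216  43  22  12 155] [222.8  59.1] [18.4 40.7] [[ 1.2073 -0.2879  0.062 ]]
scene [235  65  23  23 176] [247.9  83.3] [16.9 43.6] [[ 1.0196 -0.2519  0.062 ]]
scene [240  95  29   6  94] [253.1  97.4] [ 4.1 32.1] [[ 0.9423 -0.2088  0.062 ]]
scene [251 122  20  10  73] [261.3 127.5] [ 7.2 21.6] [[ 0.8014 -0.1206  0.062 ]]
scene [254 184  23  24 224] [264.4 196.1] [19.4 26.4] [[0.5737 0.0702 0.062 ]]
scene [229 225  14  11 121] [235.  230.2] [10.4 14.1] [[0.5353 0.2041 0.062 ]]
scene [265 232  22  17 254] [275.4 240.1] [17.2 21.1] [[0.4445 0.15   0.062 ]]
scene [265 247  20  11  63] [274.5 250.3] [14.  19.2] [[0.423  0.1725 0.062 ]]
scene [277 299  18  15 112] [281.  307.1] [13.  31.7] [[0.3006 0.2667 0.062 ]]
[274.97529564 239.92910643]
top [ 205    0   55   45 1185] [230.2  22.4] [45.4 58.5] [[1.1344 0.1306 0.062 ]]
top [236   0  14  12  89] [242.4   6.8] [10.7 15.2] [[1.1897 0.0909 0.062 ]]
top [205  52  22  27 256] [215.3  66.7] [23.1 29.2] [[0.9808 0.1767 0.062 ]]
top [278 106  17   7  65] [286.6 109.5] [ 6.8 16.3] [[ 0.8403 -0.06    0.062 ]]
top [231 179  17  29 210] [241.2 193.4] [17.5 29.7] [[0.5618 0.0836 0.062 ]]
top [212 222  16  16 198] [219.6 229.4] [15.8 16.8] [[0.4456 0.1505 0.062 ]]
top [235 249  28  25 353] [248.  260.9] [19.2 30.7] [[0.3478 0.0583 0.062 ]]
top [246 323  49  24 603] [270.9 326.3] [43.6 61.9] [[ 0.1468 -0.0165  0.062 ]]
[219.61588989 229.44922569]
```

```bash
python3 -m crank '[[[-0.0326,0.019,0],[0,0,0],0.5],[[-0.0326,0.019,0],[0,0,0],0.5],[[-0.0326,0.019,0],[0,0,0],0.5],[[-0.0326,0.019,-0.02],[0,0,0],0.5],[[-0.0325,0.019,-0.03],[0,0,0],0.5],[[0,0,-0.04],[0,0,0],0.5],[[0,0,-0.03],[0,0,0],0.5],[[0,0,0],[0,0,0],0.5],[[0,0,0],[0,0,0],0.5]]'; python3 res.py -31.5
```

```text
clock: 17.7
tool_pos: [0.4454, 0.1508, 0.136]
orientation: [180.0, -0.1, -31.6]
force: [-0.4, 0.6, -0.2]
opening: 0.0662
gripper_force: 0.0
[ 42.8   5.9 -31.8   0.1 -52.3  15.5] [0.4454 0.1508 0.136 ] [ 1.80e+02 -1.00e-01 -3.16e+01]
[0.03 0.05 0.09]
```

```bash
python3 -m crank '[[[0,-0.0004,-0.03],[0,0,0],0.5],[[0,0,-0.03],[0,0,0],0.5],[[0,0,-0.02],[0,0,0],0.5],[[0,0,-0.015],[0,0,0],0.5],[[0,0,-0.01],[0,0,0],0.5],[[0,0,-0.005],[0,0,0],0.5],[[0,0,0],[0,0,0],0.5],[[0,0,0],[0,0,0],0.5]]' && python3 -m crank '[[[0,0,0],[0,0,0],0.3],[[0,0,0],[0,0,0],0.1],[[0,0,0],[0,0,0],0],[[0,0,0],[0,0,0],0],[[0,0,0],[0,0,0],0],[[0,0,0],[0,0,0],0]]'
```

```text
clock: 18.5
tool_pos: [0.4457, 0.1508, 0.0262]
orientation: [-179.9, -0.1, -31.6]
force: [-0.0, 0.6, -0.0]
opening: 0.0655
gripper_force: 0.0
clock: 19.1
tool_pos: [0.4452, 0.1504, 0.0259]
orientation: [-179.9, -0.1, -31.5]
force: [-1.5, 0.1, 6.3]
opening: 0.0501
gripper_force: 30.6
```

```bash
python3 -m crank '[[[0,0,0.005],[0,0,0],-0.3],[[0,0,0.01],[0,0,0],-0.3],[[0,0,0.015],[0,0,0],-0.3],[[0,0,0.02],[0,0,0],-0.3],[[0,0,0.02],[0,0,0],-0.3],[[0,0,0.02],[0,0,0],-0.3],[[0,0,0.02],[0,0,0],-0.3],[[0,0,0.02],[0,0,0],-0.3],[[0,0,0.02],[0,0,0],-0.3],[[0,0,0],[0,0,0],-0.3],[[0,0,0],[0,0,0],-0.3]]'; python3 - <<'E'
from h import *
p,d=imaging.snapshot("scene");crop(p,170,150,160,120,4.5,"pics/sc4.png")
E
```

```text
clock: 20.2
tool_pos: [0.4448, 0.1504, 0.1759]
orientation: [-179.9, -0.0, -31.6]
force: [-0.1, -0.3, -1.6]
opening: 0.0501
gripper_force: 30.4
```

View pics/sc4.png

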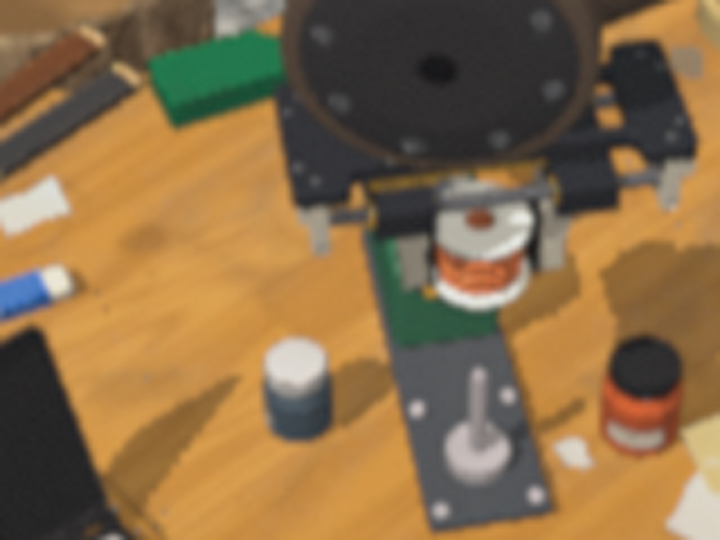

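The bobbin hangs upright in the fingers, clear of the bare spindle. Carry it to the scale.

```bash
python3 -m crank '[[[0.011,0.02,0],[0,0,4.6],-0.3],[[0.011,0.038,0],[0,0,4.6],-0.3],[[0.011,0.038,0],[0,0,4.6],-0.3],[[0.011,0.038,0],[0,0,4.6],-0.3],[[0.011,0.038,0],[0,0,4.6],-0.3],[[0.011,0.0385,0],[0,0,4.6],-0.3],[[0,0,0],[0,0,0],-0.3],[[0,0,-0.02],[0,0,0],-0.3],[[0,0,-0.03],[0,0,0],-0.3],[[0,0,-0.03],[0,0,0],-0.3],[[0,0,-0.02],[0,0,0],-0.3],[[0,0,0],[0,0,0],-0.3]]'; python3 res.py -4;  python3 - <<'E'
from h import *
p,d=imaging.snapshot("scene");crop(p,130,210,140,110,5,"pics/sc5.png")
E
```

```text
clock: 21.45
tool_pos: [0.5088, 0.3583, 0.071]
orientation: [179.7, 0.3, -4.0]
force: [-0.7, -0.4, -0.8]
opening: 0.05
gripper_force: 30.5
[ 53.1  23.7 -16.7  -0.  -50.   32.9] [0.5088 0.3583 0.071 ] [179.7   0.3  -4. ]
[ 0.31 -0.28  0.02]
```

View pics/sc5.png

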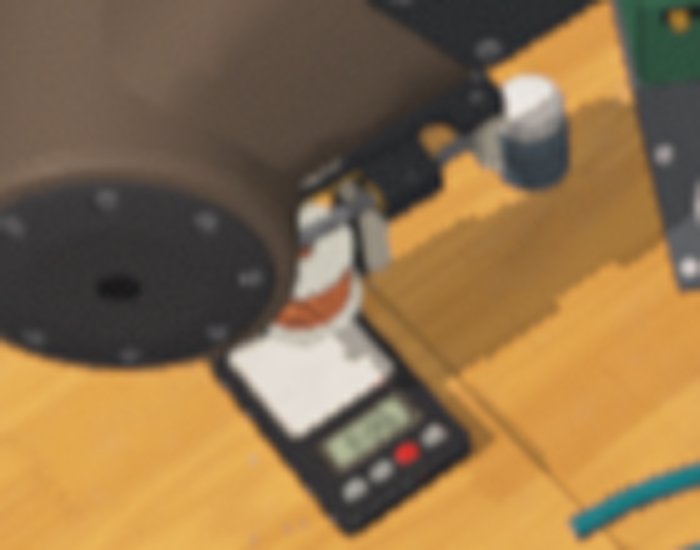

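The bobbin hangs upright just above the plate, with nothing touching. Correct xy and lower.

```bash
python3 -m crank '[[[0.0022,0.0028,-0.015],[0,0,0],-0.3],[[0,0,-0.015],[0,0,0],-0.3],[[0,0,-0.01],[0,0,0],-0.3],[[0,0,-0.005],[0,0,0],-0.3],[[0,0,-0.003],[0,0,0],-0.3],[[0,0,0],[0,0,0],-0.3],[[0,0,0],[0,0,0],-0.3]]'
```

```text
clock: 22.2
tool_pos: [0.5135, 0.3639, 0.0279]
orientation: [-179.9, -0.1, -4.0]
force: [0.0, 0.4, -1.1]
opening: 0.05
gripper_force: 30.5
```

```bash
python3 -m crank '[[[-0.0025,-0.0028,-0.002],[0,0,0],-0.3],[[0,0,-0.002],[0,0,0],-0.3],[[0,0,-0.002],[0,0,0],-0.3],[[0,0,-0.0015],[0,0,0],-0.3],[[0,0,0],[0,0,0],-0.3],[[0,0,0],[0,0,0],-0.3]]'
```

```text
clock: 22.8
tool_pos: [0.5107, 0.3608, 0.0198]
orientation: [-180.0, -0.0, -4.0]
force: [-0.5, -0.1, -0.6]
opening: 0.05
gripper_force: 30.5
```

```bash
python3 -m crank '[[[0,0,-0.001],[0,0,0],-0.3],[[0,0,-0.001],[0,0,0],-0.3],[[0,0,0],[0,0,0],-0.3],[[0,0,0],[0,0,0],-0.3]]'
```

```text
clock: 23.2
tool_pos: [0.5107, 0.3608, 0.0178]
orientation: [-180.0, -0.0, -4.0]
force: [-0.5, 0.3, -2.3]
opening: 0.0504
gripper_force: 30.5
```

```bash
python3 -m crank '[[[0,0,-0.0007],[0,0,0],-0.3],[[0,0,0],[0,0,0],-0.3],[[0,0,0],[0,0,0],-0.3]]'; python3 -m crank '[[[0,0,-0.0007],[0,0,0],-0.3],[[0,0,0],[0,0,0],-0.3],[[0,0,0],[0,0,0],-0.3]]'
```

```text
clock: 23.5
tool_pos: [0.5108, 0.3609, 0.0175]
orientation: [-179.9, -0.1, -4.0]
force: [-1.8, -0.9, 3.5]
opening: 0.0504
gripper_force: 30.9
clock: 23.8
tool_pos: [0.5108, 0.3609, 0.0174]
orientation: [-179.9, -0.1, -3.9]
force: [-2.9, -1.9, 8.5]
opening: 0.0501
gripper_force: 31.4
```

Contact is clear (force z rose to +8.5 N). Ease off slightly, open and rise.

```bash
python3 -m crank '[[[0,0,0.0006],[0,0,0],-0.3],[[0,0,0],[0,0,0],0.25],[[0,0,0],[0,0,0],0.4],[[0,0,0],[0,0,0],0.5],[[0,0,0],[0,0,0],0.5],[[0,0,0],[0,0,0],0.5],[[0,0,0.01],[0,0,0],0.5],[[0,0,0.03],[0,0,0],0.5],[[0,0,0.04],[0,0,0],0.5],[[0,0,0.04],[0,0,0],0.5],[[0,0,0.04],[0,0,0],0.5],[[0,0,0.03],[0,0,0],0.5]]'; python3 -m crank '[[[0,-0.03,0.02],[0,0,0],0.5],[[0,-0.04,0.02],[0,0,0],0.5],[[0,-0.04,0.01],[0,0,0],0.5],[[0,-0.04,0],[0,0,0],0.5],[[0,-0.04,0],[0,0,0],0.5],[[0,-0.04,0],[0,0,0],0.5],[[0,-0.04,0],[0,0,0],0.5],[[0,-0.04,0],[0,0,0],0.5],[[0,-0.04,0],[0,0,0],0.5],[[0,-0.04,0],[0,0,0],0.5],[[0,0,0],[0,0,0],0.5]]';python3 red.py;python3 - <<'E'
from h import *
for n in("scene","top"):
    p,d=imaging.snapshot(n);cv2.imwrite(f"pics/{n}6.png",p);C=cloud(n,d)
    if n=="scene":q=p[200:320,140:300]
    else:q=p[150:270,140:300]
    cv2.imwrite(f"pics/q{n}.png",q)
    print(n,proj(n,(.5109,.361,.054)))
    m=(abs(C[...,2]-.054)<.006)&(abs(C[...,0]-.511)<.04)&(abs(C[...,1]-.361)<.04);cn=max(cv2.findContours(m.astype(np.uint8),0,1)[0],key=len)
    f=cv2.fitEllipse(cv2.convexHull(cn));print(f,cast(n,f[0],.054))
cv2.imwrite("pics/f6.png",cv2.resize(np.vstack([cv2.imread("pics/qscene.png"),cv2.imread("pics/qtop.png")]),None,fx=2.5,fy=2.5,interpolation=2))
E
```

```text
clock: 25.0
tool_pos: [0.5112, 0.3611, 0.2111]
orientation: [-179.8, -0.2, -3.9]
force: [1.4, 0.7, -0.1]
opening: 0.066
gripper_force: 0.0
clock: 26.1
tool_pos: [0.51, -0.0328, 0.258]
orientation: [-180.0, -0.1, -4.2]
force: [-0.6, -0.2, -0.2]
opening: 0.0658
gripper_force: 0.0
scene [261 175   7  14  63] [264.1 181.4] [0.5716 0.0746 0.1228] [0.11573207 0.12560559]
scene [189.86999864 273.13978262]
((189.82408142089844, 272.8612060546875), (18.233552932739258, 21.979381561279297), 73.77847290039062) [[0.51160715 0.3606271  0.054     ]]
top [154.61353269 208.10148806]
((154.6881866455078, 207.45782470703125), (15.505882263183594, 15.612290382385254), 10.94992733001709) [[0.51297431 0.36083701 0.054     ]]
```

View pics/f6.png

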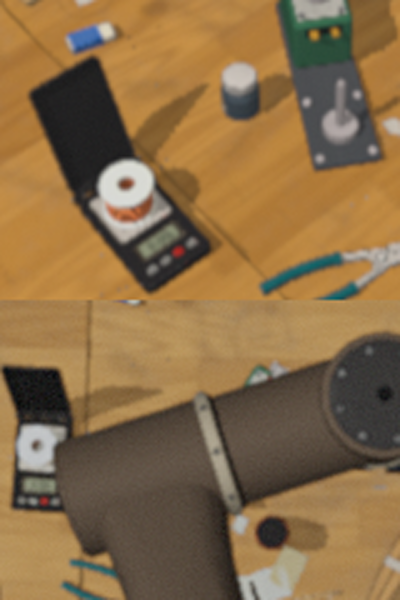

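The bobbin stands upright in the middle of the plate, within about 2 mm (scene crop (126,190)). The prongs are inside the housing, the handle is flat and the jars have not moved. Handing in.

```bash
python3 -c "
from plant import close_job
print(close_job())"
```

```text
the job is handed in; nothing more can be done
None
```

The job is handed in at about 26 s: crank left at its stop with the keeper withdrawn, handle folded flat, and the bobbin standing upright within about 2 mm of the middle of the weighing plate; the hand-in gave no verdict.

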